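# Line up the coffee canisters by height

## Task

Tidy the coffee corner: stand the four steel canisters in the tray in order of height, the tallest next to the coffee maker and the shortest at the other end, one upright in the middle of each cork pad. Do not knock any of them over, and leave the stack of paper cups where it stands.

Things in the scene. Friction and masses are not known exactly. Their poses are not given: they have to be found in the camera images.
- canister_140: Loose canister: upright brushed-steel cylinder 66 mm in diameter, 140 mm tall to the top of its flat black lid (2 mm less across, one rigid piece with the body), plus a steel knob 18 mm across standing 14 mm above the lid; 360 g, give or take a fifth. Starts upright on the counter between robot and tray. Origin: centre of its underside, z up; yaw does not matter.
- canister_115: Loose canister: upright brushed-steel cylinder 60 mm in diameter, 115 mm tall to the top of its flat black lid (2 mm less across, one rigid piece with the body), plus a steel knob 18 mm across standing 14 mm above the lid; 280 g, give or take a fifth. Starts upright on the counter between robot and tray. Origin: centre of its underside, z up; yaw does not matter.
- canister_90: Loose canister: upright brushed-steel cylinder 54 mm in diameter, 90 mm tall to the top of its flat black lid (2 mm less across, one rigid piece with the body), plus a steel knob 18 mm across standing 14 mm above the lid; 200 g, give or take a fifth. Starts upright on the counter between robot and tray. Origin: centre of its underside, z up; yaw does not matter.
- canister_65: Loose canister: upright brushed-steel cylinder 48 mm in diameter, 65 mm tall to the top of its flat black lid (2 mm less across, one rigid piece with the body), plus a steel knob 18 mm across standing 14 mm above the lid; 140 g, give or take a fifth. Starts upright on the counter between robot and tray. Origin: centre of its underside, z up; yaw does not matter.
- pad_1: Round cork pad, 76 mm in diameter, 4 mm thick, fixed on the black tray; first from the left (largest y) of four in a row along y (turned up to 7 degrees), about 105 mm apart. Origin: centre of its underside, 4 mm above the counter: a canister on it has its underside at z = 8 mm. The fixed tray is 440 x 130 mm, rim 12 mm high.
- pad_2: Round cork pad, 76 mm in diameter, 4 mm thick, fixed on the black tray; second from the left of four in a row along y (turned up to 7 degrees), about 105 mm apart. Origin: centre of its underside, 4 mm above the counter: a canister on it has its underside at z = 8 mm. The fixed tray is 440 x 130 mm, rim 12 mm high.
- pad_3: Round cork pad, 76 mm in diameter, 4 mm thick, fixed on the black tray; third from the left of four in a row along y (turned up to 7 degrees), about 105 mm apart. Origin: centre of its underside, 4 mm above the counter: a canister on it has its underside at z = 8 mm. The fixed tray is 440 x 130 mm, rim 12 mm high.
- pad_4: Round cork pad, 76 mm in diameter, 4 mm thick, fixed on the black tray; last, at the right (smallest y) of four in a row along y (turned up to 7 degrees), about 105 mm apart. Origin: centre of its underside, 4 mm above the counter: a canister on it has its underside at z = 8 mm. The fixed tray is 440 x 130 mm, rim 12 mm high.
- coffee_maker: Black coffee maker, fixed, 160 mm wide (y), 210 deep (x), 272 tall, glass jug with handle towards +x. Origin: centre of its underside, near x 0.62 and y 0.42 (left) or -0.42 (right), past that end of the tray. Past the other end, likewise, a fixed black ice bucket with steel lid, 162 mm across, 204 tall. Behind the tray at x 0.85, y 0 a fixed sachet caddy, 60 mm tall.
- cups: Loose stack of nested white paper cups, upside down among the canisters, 75 mm in diameter at the bottom, tapering to 53 mm at the top, 126 mm tall, 60 g. Not to be moved. Origin: centre of its underside, z up.

How it is judged:
At the end, for the whole second after the job is handed in: Each canister stands upright (within 0.08 rad), at rest, on its own pad, its axis within 12 mm of the pad's centre and its underside on the pad (less than 3 mm above its top); counted from the pad nearest the coffee maker the order is 140, 115, 90, 65 mm; all are released (((world y of coffee_maker above 0 m and horizontal distance between canister_140 and pad_1 below 0.012 m and horizontal distance between canister_115 and pad_2 below 0.012 m and horizontal distance between canister_90 and pad_3 below 0.012 m and horizontal distance between canister_65 and pad_4 below 0.012 m and z of canister_140 in the frame of pad_1 below 0.007 m and z of canister_115 in the frame of pad_2 below 0.007 m and z of canister_90 in the frame of pad_3 below 0.007 m and z of canister_65 in the frame of pad_4 below 0.007 m) or (world y of coffee_maker below 0 m and horizontal distance between canister_140 and pad_4 below 0.012 m and horizontal distance between canister_115 and pad_3 below 0.012 m and horizontal distance between canister_90 and pad_2 below 0.012 m and horizontal distance between canister_65 and pad_1 below 0.012 m and z of canister_140 in the frame of pad_4 below 0.007 m and z of canister_115 in the frame of pad_3 below 0.007 m and z of canister_90 in the frame of pad_2 below 0.007 m and z of canister_65 in the frame of pad_1 below 0.007 m)) and angle between each of canister_140, canister_115, canister_90, canister_65's own z axis and vertical below 0.08 rad and linear speed of each of canister_140, canister_115, canister_90, canister_65 below 0.01 m/s); the robot touches nothing.
It fails at once if a canister is tipped by more than 0.6 rad (angle between any of canister_140, canister_115, canister_90, canister_65's own z axis and vertical above 0.6 rad).
It fails at once if the stack of paper cups is shifted by more than 15 mm or tipped (distance of cups from where it was at the start of the episode above 0.015 m or angle between cups's own z axis and vertical above 0.3 rad).
It also fails if it takes over 112 s, if anything falls off the work surface, if the arm or the gripper's body presses on something with over 40 N, if the wrist force passes 120 N, or if a joint passes its speed limit or range.

## Robot

A 6-joint arm with a two-finger parallel gripper is mounted at the origin on the work surface. World frame = base frame: x ahead of the robot, y to its left, z up, the work surface at z = 0. Lengths are in m, angles in rad, forces in N, time in s.
With the tool pointing down it reaches from about 0.25 to 0.85 m from the base axis. Payload 12.5 kg.
Tool frame: the origin (TCP) lies between the finger pads; the fingertips stand 19 mm ahead of it and the grasp point (between the pads) is the TCP; z points along the fingers, y is the line along which they close (so a half turn about z gives the same grasp; the last joint's range is limited). The gripper opens to 93 mm and grips with 3 to 60 N. Pads are 15 mm wide; open, the fingers measure 128 mm over their backs; the gripper's body (75 mm by 188 mm) begins 65 mm behind the grasp point.
Start: joints at [1.065, 0.351, 1.652, -0, 1.139, -0.085], TCP at [0.225, 0.502, 0.216] pointing down, gripper open.
Joint ranges: [-2.75, 2.75], [-0.79, 2.1], [0.01, 2.65], [-1.57, 4.71], [0.07, 3.14], [-2.87, 2.87]. Speed limits (rad/s): [2.22, 2.22, 2.79, 3.14, 3.14, 3.14].

## Interface

Orientations are given as a rotation vector (axis times angle).
In Python, from cell import telemetry, camera, job_done, search_frame gives the robot as it stands.
- The arm moves only by the tool drive_tool, never from a script. Its argument "increments" is text: rows parted by semicolons, each of 7 numbers parted by spaces: the shift along the tool's x, y, z in units of 30 mm (1.0 is 30 mm), then the turn, a rotation vector about the tool's x, y, z in units of 5 degrees (1.0 is 5 degrees), then the opening, from 0 (shut) to 1 (fully open). In form: x y z wx wy wz jaw; .... A call has 1 to 10 rows; each row is the pose to reach, as a shift and turn from the pose commanded when the call began, along the tool's axes at that moment; what a row does not reach only later rows make up. A row lasts 1/12 s, in which the tool goes at most 41.7 mm and 7.16 degrees, less where a joint would pass 70% of its speed; a pose out of reach is approached as far as the arm can. A call with a gripper value outside its range is refused whole. The fingers move at their own pace and stop on an object; "grip_force" is the grip in N (left out, the last holds). Time passes only in rows, so rows that repeat a pose let the fingers close. It gives the time, the measured TCP pose, the force, the opening and the grip force at its end, in the units of the state.
- telemetry.state(): the state, without advancing time (a new reading comes with each control period).
- camera(name): name is "scene" or "top" or "wrist"; returns a dict with "frame" (384x512x3 uint8, red, green, blue), "z_map" (384x512 float32, m along the optical axis (not along the pixel's ray), 0 where there is no reading), "fx", "fy", "cx", "cy" (pixels), "position" and "attitude" of the camera in the world. Camera axes: x right, y down, z forward; pixel columns grow to the right and rows downward; lengths in m; the calibration is good to about 2 mm. A picture is of the moment at which its call begins.
- job_done(): hands the job in; it is judged then, once.
Trained networks look in a picture, given as the dict that the camera call returned (one of the last four; its "shot" number tells which), for a name from the list of things; names that differ only in an ending like _2 or _b are one class to them, and where a whole thing is asked for, a point or a joint stands for the part that bears it (a point fixed in the world has none). Each returns a list of dicts, best first, with "p" (0 to 1); they miss things now and then, are a little off and sometimes report something else, mostly with a low value. They report only what shows in the picture. A call takes as long as a camera call.
- search_frame(picture, name): "bbox" ([centre column, centre row, width, height] as shares, 0 to 1, of the picture: columns of its width, rows of its height, round what is visible of it).
The state is a dict: "time": time; "q": joint angles; "dq": joint speeds; "joint_torque": joint torques, N m; "tcp_pos": TCP position; "tcp_rot": TCP orientation; "ft_force": force on the tool from outside, world axes, zero at the start; "wrist_torque": the same for the moment, N m; "grip_width": opening from 0.0 (shut) to 1.0 (fully open); "grip_force": force on a finger pad.
Only numpy, scipy, OpenCV 4.12 (cv2) and the standard library are available. Lean on these libraries where they do the work, as an engineer would, in place of code of your own. Each camera call takes 0.05 s, during which the arm holds its last target. There are 200 camera calls.

## Working session

There is one attempt and no reset: what is moved stays moved. The work goes in short steps, Python scripts to look and compute and a tool call to move; the robot and the scene stay as the last step left them, time stands still between calls to the robot, and variables do not carry over. Pictures are saved under pics/ and viewed, at most 14 in all, crops included, and the job is handed in when it is done.

Besides the shell and the picture viewer there is one more tool, called after ">>>" as name(argument=value, ...) on one line, values as JSON. drive_tool: Moves the arm, as the interface text tells. Its arguments: {"type":"object","properties":{"increments":{"type":"string"},"grip_force":{"type":"number"}},"required":["increments"]}

```bash
ls; mkdir -p pics
cat > h.py <<'E'
import numpy as np, cv2
from scipy.spatial.transform import Rotation as R
from cell import telemetry, camera, job_done, search_frame
def rot(a):
    a=np.array(a,float)
    return a if a.shape==(3,3) else (R.from_rotvec(a).as_matrix() if a.size==3 else R.from_quat(a).as_matrix())
def cloud(c):
    z=c["z_map"];v,u=np.mgrid[:z.shape[0],:z.shape[1]]
    P=np.stack([(u-c["cx"])/c["fx"]*z,(v-c["cy"])/c["fy"]*z,z],-1)
    W=P@rot(c["attitude"]).T+np.array(c["position"])
    W[z==0]=np.nan
    return W
E
python3 - <<'E'
from h import *
for n in ("top","scene"):
    c=camera(n);cv2.imwrite(f"pics/{n}0.png",c["frame"][...,::-1]);print(n,c["position"],c["attitude"],c["fx"],c["cx"],c["cy"])
    W=cloud(c);np.save(n+"0.npy",W)
    for k in ("canister_140","canister_115","canister_90","canister_65","cups","pad_1","coffee_maker"):
        for d in search_frame(c,k)[:4]:
            u,v=int(d["bbox"][0]*512),int(d["bbox"][1]*384)
            print(k,round(d["p"],2),np.round(np.array(d["bbox"])*[512,384,512,384]),W[min(v,383),min(u,511)].round(3))
print(telemetry.state())
E
```

```text
pics
top [0.28982109 0.02012926 1.63734897] [-2.13632636  2.16586293 -0.14490951] 471.13006398561896 256.00235721015395 182.81988695471705
canister_140 0.81 [346. 223.  22.  19.] [ 0.364 -0.271  0.087]
canister_140 0.78 [223. 203.  23.  19.] [0.431 0.129 0.134]
canister_140 0.66 [302. 204.  27.  18.] [ 0.426 -0.126  0.144]
canister_140 0.58 [266. 203.   9.  13.] [ 0.434 -0.009  0.078]
canister_115 0.81 [346. 223.  22.  19.] [ 0.364 -0.271  0.087]
canister_115 0.78 [223. 203.  23.  19.] [0.431 0.129 0.134]
canister_115 0.66 [302. 204.  27.  18.] [ 0.426 -0.126  0.144]
canister_115 0.58 [266. 203.   9.  13.] [ 0.434 -0.009  0.078]
canister_90 0.81 [346. 223.  22.  19.] [ 0.364 -0.271  0.087]
canister_90 0.78 [223. 203.  23.  19.] [0.431 0.129 0.134]
canister_90 0.66 [302. 204.  27.  18.] [ 0.426 -0.126  0.144]
canister_90 0.58 [266. 203.   9.  13.] [ 0.434 -0.009  0.078]
canister_65 0.81 [346. 223.  22.  19.] [ 0.364 -0.271  0.087]
canister_65 0.78 [223. 203.  23.  19.] [0.431 0.129 0.134]
canister_65 0.66 [302. 204.  27.  18.] [ 0.426 -0.126  0.144]
canister_65 0.58 [266. 203.   9.  1
[... 1777 characters left out ...]
5. 125.] [0.743 0.408 0.251]
{'time': 0.8, 'q': array([ 1.06539041e+00,  3.50675361e-01,  1.65181273e+00, -9.03646200e-07,
        1.13908785e+00, -8.45797740e-02]), 'dq': array([ 0.00063181,  0.00063396,  0.00023966, -0.00213803,  0.00334591,
       -0.00175781]), 'joint_torque': array([ 1.48656502e-03, -4.97215784e+01, -2.85473943e+01,  7.00555835e-02,
        2.19851191e-02, -3.48088543e-05]), 'tcp_pos': array([0.22464191, 0.50201415, 0.21644121]), 'tcp_rot': array([6.56163471e-01, 3.07229856e+00, 2.47348600e-05]), 'ft_force': array([-0.0491148 ,  0.57985052,  0.18736677]), 'wrist_torque': array([ 0.0426534 , -0.00887958,  0.01534485]), 'grip_force': 0.0, 'grip_width': 0.9999258182446931}
```

Run:
```python
from h import *
from scipy.optimize import least_squares
im=cv2.imread("pics/top0.png");s=cv2.imread("pics/scene0.png")
cv2.imwrite("pics/a.png",cv2.resize(im[90:290,90:390],None,fx=2.6,fy=2.6))
cv2.imwrite("pics/b.png",cv2.resize(s[130:300,130:400],None,fx=2.9,fy=2.9))
T=np.load("top0.npy").reshape(-1,3);S=np.load("scene0.npy").reshape(-1,3)
# canisters: circle fit on side points from both views
for n,g in (("364",(.364,-.271)),("431",(.431,.129)),("426",(.43,-.124)),("434",(.425,-.005)),("cups",(.404,.256))):
    for nm,P in (("top",T),("scene",S)):
        m=(np.hypot(*(P[:,:2]-g).T)<.055)&(P[:,2]>.02);Q=P[m]
        if len(Q)<10: print(n,nm,"few");continue
        zt=np.percentile(Q[:,2],98)
        L=Q[(Q[:,2]>np.median(Q[:,2])-.0)]
        print(n,nm,len(Q),"zmax",zt.round(3),np.percentile(Q[:,2],[50,70,85]).round(3),"mean",Q.mean(0).round(3),"bbox",Q.min(0).round(3),Q.max(0).round(3))
# side fit in scene
for D,g in ((.054,(.364,-.271)),(.060,(.431,.129)),(.066,(.43,-.124)),(.048,(.425,-.005))):
    m=(np.hypot(*(S[:,:2]-g).T)<.06)&(S[:,2]>.015)&(S[:,2]<.055);Q=S[m]
    f=least_squares(lambda p:np.hypot(*(Q[:,:2]-p[:2]).T)-D/2,g,loss="soft_l1",f_scale=.003)
    f3=least_squares(lambda p:np.hypot(*(Q[:,:2]-p[:2]).T)-p[2],[*g,.03],loss="soft_l1",f_scale=.003)
    print(D,len(Q),f.x.round(4),f3.x.round(4),np.std(f.fun).round(4))
```

```text
364 top 258 zmax 0.106 [0.088 0.091 0.094] mean [ 0.37  -0.273  0.083] bbox [ 0.345 -0.304  0.02 ] [ 0.397 -0.251  0.108]
364 scene 354 zmax 0.1 [0.071 0.086 0.088] mean [ 0.385 -0.271  0.066] bbox [ 0.347 -0.302  0.02 ] [ 0.403 -0.248  0.104]
431 top 296 zmax 0.13 [0.114 0.116 0.119] mean [0.434 0.133 0.108] bbox [0.408 0.106 0.028] [0.466 0.164 0.134]
431 scene 561 zmax 0.126 [0.089 0.11  0.113] mean [0.453 0.137 0.082] bbox [0.407 0.108 0.02 ] [0.47  0.167 0.13 ]
426 top 390 zmax 0.157 [0.139 0.141 0.143] mean [ 0.435 -0.13   0.129] bbox [ 0.406 -0.166  0.02 ] [ 0.47  -0.101  0.163]
426 scene 753 zmax 0.149 [0.104 0.132 0.138] mean [ 0.458 -0.127  0.097] bbox [ 0.409 -0.163  0.02 ] [ 0.476 -0.098  0.155]
434 top 163 zmax 0.081 [0.064 0.067 0.073] mean [ 0.438 -0.008  0.064] bbox [ 0.416 -0.03   0.021] [0.462 0.014 0.084]
434 scene 247 zmax 0.077 [0.056 0.062 0.064] mean [ 0.452 -0.005  0.051] bbox [ 0.415 -0.029  0.02 ] [0.468 0.017 0.079]
cups top 417 zmax 0.132 [0.12  0.125 0.128] mean [0.409 0.261 0.099] bbox [0.376 0.232 0.02 ] [0.447 0.303 0.134]
cups scene 692 zmax 0.126 [0.085 0.111 0.123] mean [0.432 0.268 0.082] bbox [0.383 0.235 0.02 ] [0.453 0.307 0.128]
0.054 141 [ 0.3706 -0.2768] [ 0.3711 -0.2766  0.0265] 0.0016
0.06 162 [0.4361 0.1375] [0.4368 0.1375 0.0294] 0.0014
0.066 176 [ 0.4384 -0.1319] [ 0.4393 -0.1317  0.0323] 0.0015
0.048 132 [ 0.4803 -0.0013] [ 0.4403 -0.0062  0.0234] 0.0088
```

View pics/a.png

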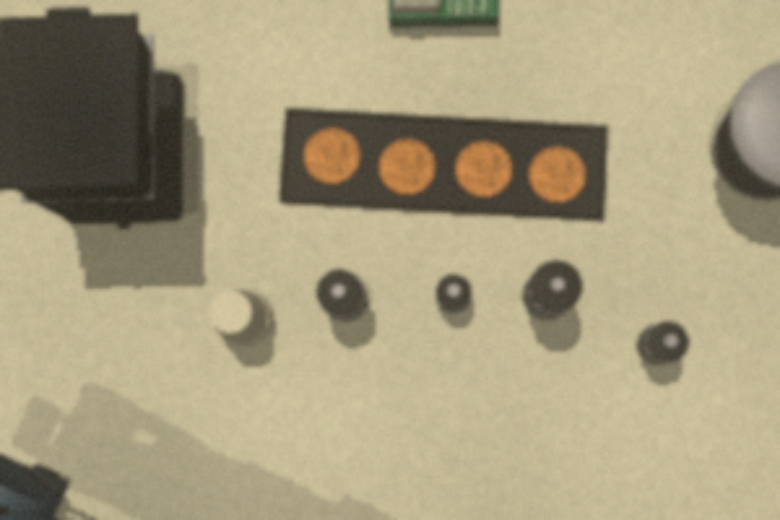

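View pics/b.png

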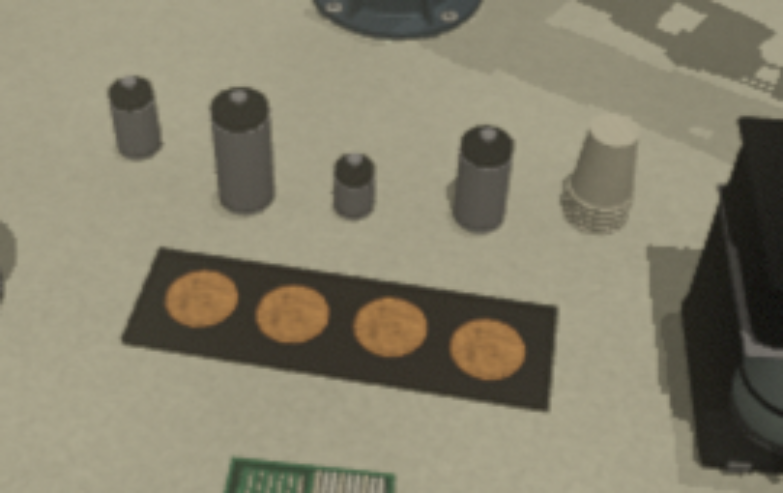

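The top view shows the coffee maker on the left (+y), then the cups at crop pixel (232,312), and the canisters left to right: 115 (340,293), 65 (453,293), 140 (553,288), 90 (663,342). The four cork pads sit at about (331,155) to (557,174). So 140 goes to pad_1, 115 to pad_2, 90 to pad_3 and 65 to pad_4.

Run:
```python
from h import *
for n in ("top","scene"):
    c=camera(n);h=cv2.cvtColor(c["frame"],cv2.COLOR_RGB2HSV)
    m=((h[...,0]>6)&(h[...,0]<20)&(h[...,1]>120)&(h[...,2]>90)).astype(np.uint8)
    k,l,st,ce=cv2.connectedComponentsWithStats(m)
    Rm=rot(c["attitude"]);p=np.array(c["position"])
    for i in range(1,k):
        if st[i,4]<80: continue
        # ray-plane at pad top z=.008 for all pixels
        v,u=np.where(l==i)
        d=np.stack([(u-c["cx"])/c["fx"],(v-c["cy"])/c["fy"],np.ones(len(u))],-1)@Rm.T
        X=p+d*((.008-p[2])/d[:,2])[:,None]
        W=cloud(c)[v,u]
        print(n,X[:,:2].mean(0).round(4),np.ptp(X[:,:2],axis=0).round(3),np.nanmedian(W,0).round(4))
    W=cloud(c)
    g=W[(W[...,0]>.3)&(W[...,0]<.56)&(abs(W[...,1])<.4)&(W[...,2]<.012)];print("counter z",np.median(g[:,2]).round(4))
```

```text
top [0.6314 0.1544] [0.076 0.074] [0.631  0.1554 0.007 ]
top [0.6153 0.0528] [0.075 0.078] [0.615  0.0532 0.007 ]
top [ 0.6107 -0.0506] [0.075 0.074] [ 0.6105 -0.0515  0.0079]
top [ 0.6016 -0.1496] [0.075 0.074] [ 0.6012 -0.1503  0.0075]
top [ 0.347 -0.687] [0.208 0.189] [ 0.3132 -0.661   0.0109]
counter z -0.0002
scene [ 0.6054 -0.15  ] [0.078 0.076] [ 0.6036 -0.1504  0.0058]
scene [ 0.6136 -0.0512] [0.077 0.077] [ 0.6123 -0.0514  0.0061]
scene [0.6183 0.0523] [0.077 0.074] [0.6168 0.0522 0.0062]
scene [0.6348 0.1541] [0.076 0.075] [0.6336 0.1544 0.0063]
counter z -0.0018
```

>>> drive_tool(increments="0 0 -4 0 0 0 1;0 0 -4 0 0 0 1;0 0 -4 0 0 4 1;0 0 -4 0 0 13.2 1;0 0 -4 0 0 13.2 1;0 0 -4 0 0 13.2 1;0 0 -4 0 0 13.2 1;0 0 -4 0 0 13.2 1;0 0 -4 0 0 13.2 1;0 0 -4 0 0 13.2 1", grip_force=15)

```text
time: 1.73
tcp_pos: [0.2246, 0.502, 0.3364]
tcp_rot: [2.056, 2.375, -0.0]
ft_force: [-0.4, 0.3, 0.2]
grip_width: 0.998
grip_force: 0.0
```

>>> drive_tool(increments="-21.94 4.04 0 0 0 1.64 1;-21.94 4.04 0 0 0 1.64 1;-21.94 4.04 0 0 0 1.64 1;-21.94 4.04 0 0 0 1.64 1;-21.94 4.04 0 0 0 1.64 1;-21.94 4.04 0 0 0 1.64 1;-21.94 4.04 0 0 0 1.64 1;-21.94 4.04 0 0 0 1.64 1;-21.94 4.04 0 0 0 1.64 1;-21.94 4.04 0 0 0 1.64 1")

```text
time: 2.57
tcp_pos: [0.3605, 0.1062, 0.3368]
tcp_rot: [2.213, 2.229, 0.001]
ft_force: [1.2, 0.7, 0.4]
grip_width: 0.999
grip_force: 0.0
```

>>> drive_tool(increments="-7.94 2.6 0 0 0 0.08 1;-7.94 2.6 0 0 0 0.08 1;-7.94 2.6 0 0 0 0.08 1;-7.94 2.6 0 0 0 0.08 1;-7.94 2.6 0 0 0 0.08 1;-7.94 2.6 0 0 0 0.08 1;-7.94 2.6 0 0 0 0.08 1;-7.94 2.6 0 0 0 0.08 1;-7.94 2.6 0 0 0 0.08 1;-7.94 2.6 0 0 0 0.08 1")

```text
time: 3.4
tcp_pos: [0.4399, -0.1285, 0.3366]
tcp_rot: [2.22, 2.223, 0.0]
ft_force: [0.7, 0.5, -0.5]
grip_width: 1.0
grip_force: 0.0
```

Run:
```python
from h import *
s=telemetry.state();print(s["time"],s["tcp_pos"],s["tcp_rot"],s["q"])
c=camera("wrist");cv2.imwrite("pics/w1.png",c["frame"][...,::-1]);W=cloud(c);print(c["position"])
Q=W.reshape(-1,3);Q=Q[(np.hypot(*(Q[:,:2]-[.4385,-.132]).T)<.06)&(Q[:,2]>.125)&(Q[:,2]<.147)]
print(len(Q),Q.min(0),Q.max(0),Q.mean(0),"centre",((Q.min(0)+Q.max(0))/2).round(4))
```

```text
3.4 [ 0.43989098 -0.1285195   0.33658086] [2.22031815e+00 2.22251050e+00 3.10446649e-04] [-3.85994471e-01  7.26082676e-02  1.70178171e+00  1.70899177e-04
  1.36709091e+00 -3.87015947e-01]
[ 0.43975773 -0.04946792  0.5040474 ]
1523 [ 0.40571569 -0.16402003  0.12505912] [ 0.47039389 -0.10120738  0.14666076] [ 0.43771288 -0.13086724  0.13831246] centre [ 0.4381 -0.1326  0.1359]
```

View pics/w1.png

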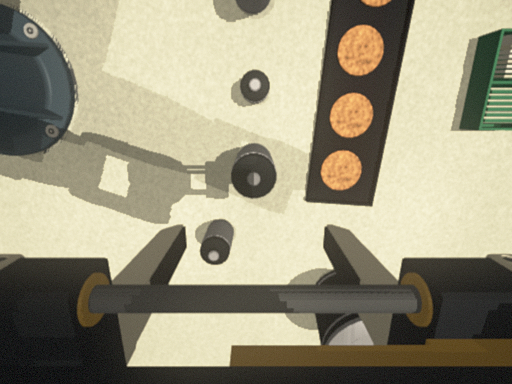

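The wrist view shows the 140 canister with its lid at about (253,173), between the open fingers' closing line, and nothing else in the way. I'll descend and grip.

>>> drive_tool(increments="-0.13 -0.06 3 0 0 0 1;-0.13 -0.06 7.5 0 0 0 1;-0.13 -0.06 7.5 0 0 0 1;-0.13 -0.06 7.5 0 0 0 1;-0.13 -0.06 7.5 0 0 0 1;-0.13 -0.06 7.5 0 0 0 1;-0.13 -0.06 7.5 0 0 0 1;-0.13 -0.06 7.5 0 0 0 1;-0.13 -0.06 7.5 0 0 0 0.6;-0.13 -0.06 7.5 0 0 0 0.6", grip_force=25)

```text
time: 4.28
tcp_pos: [0.4394, -0.1335, 0.1132]
tcp_rot: [2.219, 2.22, 0.002]
ft_force: [0.1, -0.3, -0.3]
grip_width: 0.9
grip_force: 0.0
```

>>> drive_tool(increments="0 0 0 0 0 0 0.6;0 0 0 0 0 0 0.6;0 0 0 0 0 0 0.6;0 0 0 0 0 0 0.6;0 0 0 0 0 0 0.6;0 0 0 0 0 0 0.6")

```text
time: 4.78
tcp_pos: [0.4387, -0.1336, 0.1121]
tcp_rot: [2.221, 2.221, 0.001]
ft_force: [-1.2, 0.6, 6.4]
grip_width: 0.697
grip_force: 25.0
```

>>> drive_tool(increments="0 0 -0.5 0 0 0 0.5;0 0 -1.5 0 0 0 0.5;0 0 -2.5 0 0 0 0.5;0 0 -3.5 0 0 0 0.5;0 0 -4.5 0 0 0 0.5;0 0 -5.3 0 0 0 0.5;0 0 -5.3 0 0 0 0.5", grip_force=35)

```text
time: 5.37
tcp_pos: [0.4398, -0.134, 0.2746]
tcp_rot: [2.217, 2.217, 0.004]
ft_force: [-0.2, -0.4, -3.5]
grip_width: 0.695
grip_force: 35.0
```

>>> drive_tool(increments="0.5 0.33 0 0 0 0 0.5;1.5 1 0 0 0 0 0.5;2.6 1.75 0 0 0 0 0.5;3.7 2.5 0 0 0 0 0.5;4.8 3.25 0 0 0 0 0.5;5.9 4 0 0 0 0 0.5;7 4.75 0 0 0 0 0.5;8.1 5.5 0 0 0 0 0.5;9 6.1 0 0 0 0 0.5;9.5 6.45 0 0 0 0 0.5")

```text
time: 6.2
tcp_pos: [0.6324, 0.1546, 0.2676]
tcp_rot: [-2.218, -2.222, 0.003]
ft_force: [0.3, -0.2, -3.2]
grip_width: 0.698
grip_force: 35.0
```

>>> drive_tool(increments="0.03 0 0 0 0 0 0.5;0.03 0 0 0 0 0 0.5;0.03 0 0 0 0 0 0.5")

```text
time: 6.45
tcp_pos: [0.6312, 0.1518, 0.269]
tcp_rot: [-2.221, -2.22, 0.003]
ft_force: [0.7, -0.8, -3.6]
grip_width: 0.696
grip_force: 35.0
```

>>> drive_tool(increments="0.05 0.05 0.7 0 0 0 0.5;0.05 0.05 1.7 0 0 0 0.5;0.05 0.05 2.7 0 0 0 0.5;0.05 0.05 3.6 0 0 0 0.5;0.05 0.05 4.2 0 0 0 0.5;0.05 0.05 4.6 0 0 0 0.5;0.05 0.05 4.75 0 0 0 0.5;0.05 0.05 4.85 0 0 0 0.5;0.05 0.05 4.9 0 0 0 0.5;0.05 0.05 4.9 0 0 0 0.5")

```text
time: 7.28
tcp_pos: [0.6338, 0.1539, 0.1243]
tcp_rot: [2.221, 2.221, 0.002]
ft_force: [-0.6, 0.1, -3.3]
grip_width: 0.694
grip_force: 35.0
```

```bash
cat >> h.py <<'E'
def fit(W,g,D,z0,z1):
    from scipy.optimize import least_squares
    Q=W.reshape(-1,3);Q=Q[(np.hypot(*(Q[:,:2]-g).T)<.055)&(Q[:,2]>z0)&(Q[:,2]<z1)]
    f=least_squares(lambda p:np.hypot(*(Q[:,:2]-p).T)-D/2,g,loss="soft_l1",f_scale=.003)
    return f.x.round(4),len(Q)
E
python3 - <<'E'
from h import *
c=camera("scene");W=cloud(c);cv2.imwrite("pics/s1.png",cv2.resize(c["frame"][150:300,200:400,::-1],None,fx=4,fy=4))
for z in (.02,.05,.08): print(z,fit(W,(.633,.154),.066,z,z+.03))
E
```

```text
0.02 (array([0.6334, 0.1555]), 142)
0.05 (array([0.6335, 0.1556]), 152)
0.08 (array([0.6334, 0.1555]), 161)
```

View pics/s1.png

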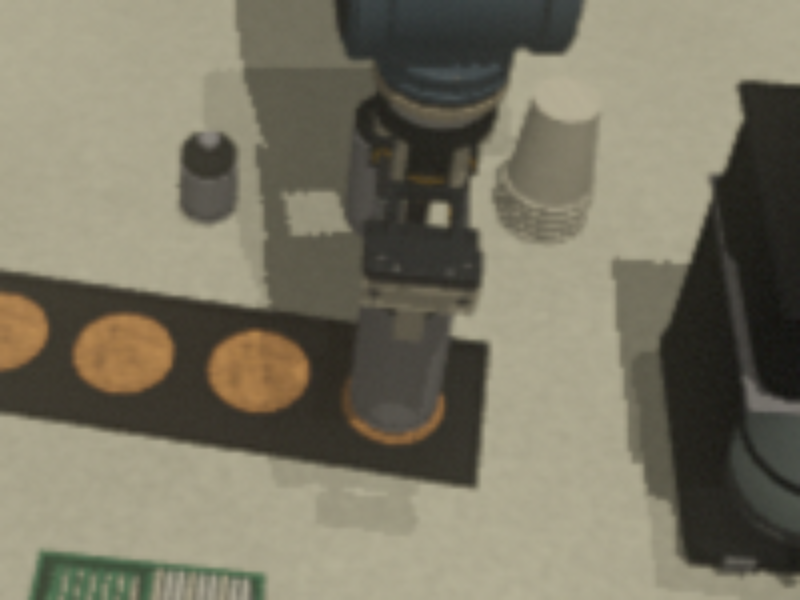

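The 140 canister stands centred just above pad_1, at about (398,370) in the crop. I'll lower it until contact, then release.

>>> drive_tool(increments="0 0 0.04 0 0 0 0.5;0 0 0.08 0 0 0 0.5;0 0 0.12 0 0 0 0.5;0 0 0.12 0 0 0 0.5;0 0 0.12 0 0 0 0.5")

```text
time: 7.75
tcp_pos: [0.6335, 0.154, 0.1202]
tcp_rot: [2.221, 2.221, 0.001]
ft_force: [-1.8, -0.6, 0.5]
grip_width: 0.694
grip_force: 35.0
```

>>> drive_tool(increments="0 0 0 0 0 0 1;0 0 0 0 0 0 1;0 0 0 0 0 0 1;0 0 0 0 0 0 1;0 0 -0.5 0 0 0 1;0 0 -1.5 0 0 0 1;0 0 -2.7 0 0 0 1;0 0 -3.9 0 0 0 1;0 0 -4.5 0 0 0 1;0 0 -4.5 0 0 0 1")

```text
time: 8.58
tcp_pos: [0.635, 0.1542, 0.2601]
tcp_rot: [2.218, 2.218, 0.01]
ft_force: [-0.7, -0.4, 0.1]
grip_width: 1.003
grip_force: 0.0
```

>>> drive_tool(increments="-0.55 -6.57 0 0 0 0 1;-0.55 -6.57 0 0 0 0 1;-0.55 -6.57 0 0 0 0 1;-0.55 -6.57 0 0 0 0 1;-0.55 -6.57 0 0 0 0 1;-0.55 -6.57 0 0 0 0 1;-0.55 -6.57 0 0 0 0 1;-0.55 -6.57 0 0 0 0 1")

```text
time: 9.25
tcp_pos: [0.4368, 0.1375, 0.2547]
tcp_rot: [2.221, 2.221, 0.001]
ft_force: [-0.4, 0.2, 0.1]
grip_width: 1.002
grip_force: 0.0
```

Run:
```python
from h import *
c=camera("scene");W=cloud(c);s=telemetry.state();print(s["tcp_pos"],s["tcp_rot"])
for z in (.02,.05,.08): print(z,fit(W,(.633,.154),.066,z,z+.03))
c=camera("wrist");W=cloud(c);Q=W.reshape(-1,3)
Q=Q[(np.hypot(*(Q[:,:2]-[.4365,.137]).T)<.05)&(Q[:,2]>.1)&(Q[:,2]<.122)];print(len(Q),((Q.min(0)+Q.max(0))/2).round(4),np.ptp(Q,axis=0))
```

```text
[0.43710435 0.13749415 0.25459318] [2.22168893e+00 2.22104611e+00 1.33101151e-04]
0.02 (array([0.6327, 0.1557]), 142)
0.05 (array([0.633 , 0.1558]), 153)
0.08 (array([0.6328, 0.1556]), 154)
1694 [0.4361 0.1363 0.1109] [0.05900163 0.05834526 0.02149667]
```

>>> drive_tool(increments="-0.03 -0.02 1.3 0 0 0 1;-0.03 -0.02 2.6 0 0 0 1;-0.03 -0.02 3.9 0 0 0 1;-0.03 -0.02 5 0 0 0 1;-0.03 -0.02 5.65 0 0 0 1;-0.03 -0.02 5.65 0 0 0 1;-0.03 -0.02 5.65 0 0 0 1;-0.03 -0.02 5.65 0 0 0 0.5;-0.03 -0.02 5.65 0 0 0 0.5;-0.03 -0.02 5.65 0 0 0 0.5", grip_force=25)

```text
time: 10.18
tcp_pos: [0.4365, 0.1367, 0.0866]
tcp_rot: [2.221, 2.22, 0.003]
ft_force: [-0.3, 0.0, 0.4]
grip_width: 0.829
grip_force: 0.0
```

>>> drive_tool(increments="0 0 0 0 0 0 0.5;0 0 0 0 0 0 0.5;0 0 0 0 0 0 0.5;0 0 0 0 0 0 0.5;0 0 0 0 0 0 0.5;0 0 0 0 0 0 0.5")

```text
time: 10.68
tcp_pos: [0.436, 0.1366, 0.0857]
tcp_rot: [2.221, 2.221, 0.001]
ft_force: [0.8, 0.1, 6.5]
grip_width: 0.636
grip_force: 25.0
```

>>> drive_tool(increments="0 0 -0.5 0 0 0 0.5;0 0 -1.5 0 0 0 0.5;0 0 -2.5 0 0 0 0.5;0 0 -3.5 0 0 0 0.5;0 0 -4.5 0 0 0 0.5;0 0 -5.3 0 0 0 0.5;0 0 -5.3 0 0 0 0.5", grip_force=35)

```text
time: 11.27
tcp_pos: [0.4372, 0.1369, 0.2483]
tcp_rot: [2.219, 2.219, 0.008]
ft_force: [0.6, 0.1, -1.2]
grip_width: 0.631
grip_force: 35.0
```

>>> drive_tool(increments="-0.2 0.5 0 0 0 0 0.5;-0.6 1.4 0 0 0 0 0.5;-1.1 2.4 0 0 0 0 0.5;-1.6 3.4 0 0 0 0 0.5;-2.1 4.4 0 0 0 0 0.5;-2.5 5.3 0 0 0 0 0.5;-2.8 5.9 0 0 0 0 0.5;-2.8 6.03 0 0 0 0 0.5;-2.8 6.03 0 0 0 0 0.5;-2.8 6.03 0 0 0 0 0.5")

```text
time: 12.1
tcp_pos: [0.6156, 0.0529, 0.243]
tcp_rot: [-2.22, -2.22, 0.002]
ft_force: [0.5, 0.5, -2.1]
grip_width: 0.629
grip_force: 35.0
```

>>> drive_tool(increments="0 0.04 0.7 0 0 0 0.5;0 0.04 1.7 0 0 0 0.5;0 0.04 2.7 0 0 0 0.5;0 0.04 3.6 0 0 0 0.5;0 0.04 4.2 0 0 0 0.5;0 0.04 4.6 0 0 0 0.5;0 0.04 4.75 0 0 0 0.5;0 0.04 4.85 0 0 0 0.5;0 0.04 4.92 0 0 0 0.5;0 0.04 4.96 0 0 0 0.5")

```text
time: 12.93
tcp_pos: [0.6182, 0.0527, 0.0964]
tcp_rot: [2.221, 2.221, 0.002]
ft_force: [-0.2, -0.2, -2.1]
grip_width: 0.632
grip_force: 35.0
```

>>> drive_tool(increments="0 0 0.03 0 0 0 0.5;0 0 0.06 0 0 0 0.5;0 0 0.06 0 0 0 0.5;0 0 0.06 0 0 0 0.5")

```text
time: 13.27
tcp_pos: [0.6179, 0.0525, 0.094]
tcp_rot: [2.221, 2.221, 0.0]
ft_force: [-0.2, -0.1, -2.3]
grip_width: 0.631
grip_force: 35.0
```

>>> drive_tool(increments="0 0 0.03 0 0 0 0.5;0 0 0.06 0 0 0 0.5;0 0 0.06 0 0 0 0.5;0 0 0.06 0 0 0 0.5")

```text
time: 13.6
tcp_pos: [0.6182, 0.0525, 0.0937]
tcp_rot: [2.221, 2.221, 0.001]
ft_force: [-4.2, -0.0, 13.5]
grip_width: 0.627
grip_force: 35.0
```

Contact. Release and retreat.

>>> drive_tool(increments="0 0 -0.02 0 0 0 0.5;0 0 -0.02 0 0 0 1;0 0 -0.02 0 0 0 1;0 0 -0.02 0 0 0 1;0 0 -0.02 0 0 0 1;0 0 -0.5 0 0 0 1;0 0 -1.7 0 0 0 1;0 0 -3 0 0 0 1;0 0 -4.3 0 0 0 1;0 0 -5 0 0 0 1")

```text
time: 14.43
tcp_pos: [0.6188, 0.0526, 0.2466]
tcp_rot: [2.219, 2.219, 0.006]
ft_force: [0.2, 0.8, 1.0]
grip_width: 1.002
grip_force: 0.0
```

>>> drive_tool(increments="-10.98 -8.23 0 0 0 0 1;-10.98 -8.23 0 0 0 0 1;-10.98 -8.23 0 0 0 0 1;-10.98 -8.23 0 0 0 0 1;-10.98 -8.23 0 0 0 0 1;-10.98 -8.23 0 0 0 0 1;-10.98 -8.23 0 0 0 0 1;-10.98 -8.23 0 0 0 0 1;-10.98 -8.23 0 0 0 0 1;-10.98 -8.23 0 0 0 0 1")

```text
time: 15.27
tcp_pos: [0.3691, -0.2784, 0.2421]
tcp_rot: [2.221, 2.221, -0.0]
ft_force: [1.0, 0.5, 0.2]
grip_width: 0.999
grip_force: 0.0
```

>>> drive_tool(increments="0 0 0 0 0 0 1;0 0 0 0 0 0 1;0 0 0 0 0 0 1;0 0 0 0 0 0 1")

```text
time: 15.6
tcp_pos: [0.3715, -0.276, 0.2419]
tcp_rot: [-2.22, -2.223, -0.0]
ft_force: [-0.4, 0.6, 0.3]
grip_width: 0.998
grip_force: 0.0
```

Run:
```python
from h import *
c=camera("scene");W=cloud(c);s=telemetry.state();print(s["tcp_pos"],s["tcp_rot"],s["q"])
for z in (.02,.05,.08): print(z,fit(W,(.633,.154),.066,z,z+.03),fit(W,(.617,.0525),.060,z,z+.025))
c=camera("wrist");W=cloud(c);Q=W.reshape(-1,3)
Q=Q[(np.hypot(*(Q[:,:2]-[.371,-.277]).T)<.05)&(Q[:,2]>.075)&(Q[:,2]<.097)];print(len(Q),((Q.min(0)+Q.max(0))/2).round(4),np.ptp(Q,axis=0))
```

```text
[ 0.3714961  -0.27591493  0.24185477] [-2.21951742e+00 -2.22310771e+00 -1.62710915e-04] [-7.39544754e-01  1.62042227e-01  1.83483073e+00  1.22600633e-04
  1.14489611e+00 -7.41211711e-01]
0.02 (array([0.6329, 0.1557]), 143) (array([0.6183, 0.0532]), 107)
0.05 (array([0.6327, 0.1557]), 151) (array([0.6181, 0.0534]), 122)
0.08 (array([0.633 , 0.1556]), 159) (array([0.6181, 0.0534]), 116)
1248 [ 0.3698 -0.2777  0.0831] [0.05214283 0.0527121  0.01619459]
```

>>> drive_tool(increments="-0.05 -0.04 1.3 0 0 0 1;-0.05 -0.04 2.6 0 0 0 1;-0.05 -0.04 3.9 0 0 0 1;-0.05 -0.04 5.1 0 0 0 1;-0.05 -0.04 6 0 0 0 1;-0.05 -0.04 6 0 0 0 1;-0.05 -0.04 6 0 0 0 1;-0.05 -0.04 6 0 0 0 0.4;-0.05 -0.04 6 0 0 0 0.4;-0.05 -0.04 6 0 0 0 0.4", grip_force=20)

```text
time: 16.53
tcp_pos: [0.3705, -0.2789, 0.0635]
tcp_rot: [2.219, 2.219, 0.0]
ft_force: [-0.1, 0.1, -0.2]
grip_width: 0.834
grip_force: 0.0
```

>>> drive_tool(increments="0 0 0 0 0 0 0.4;0 0 0 0 0 0 0.4;0 0 0 0 0 0 0.4;0 0 0 0 0 0 0.4;0 0 0 0 0 0 0.4;0 0 0 0 0 0 0.4;0 0 0 0 0 0 0.4")

```text
time: 17.12
tcp_pos: [0.3698, -0.2785, 0.0622]
tcp_rot: [2.221, 2.221, 0.0]
ft_force: [0.3, -0.1, 4.6]
grip_width: 0.568
grip_force: 20.0
```

>>> drive_tool(increments="0 0 -0.5 0 0 0 0.4;0 0 -1.5 0 0 0 0.4;0 0 -2.5 0 0 0 0.4;0 0 -3.5 0 0 0 0.4;0 0 -4.5 0 0 0 0.4;0 0 -5.3 0 0 0 0.4;0 0 -5.3 0 0 0 0.4", grip_force=30)

```text
time: 17.7
tcp_pos: [0.3708, -0.2794, 0.2248]
tcp_rot: [2.217, 2.217, 0.0]
ft_force: [1.2, -0.5, -1.7]
grip_width: 0.566
grip_force: 30.0
```

>>> drive_tool(increments="0.4 0.4 0 0 0 0 0.4;1.1 1.2 0 0 0 0 0.4;2 2.1 0 0 0 0 0.4;2.9 3.1 0 0 0 0 0.4;3.8 4.1 0 0 0 0 0.4;4.7 5 0 0 0 0 0.4;5.6 6 0 0 0 0 0.4;6.5 6.9 0 0 0 0 0.4;7.2 7.7 0 0 0 0 0.4;7.55 8.07 0 0 0 0 0.4")

```text
time: 18.53
tcp_pos: [0.6131, -0.049, 0.2186]
tcp_rot: [-2.218, -2.222, 0.001]
ft_force: [0.3, 0.2, -1.8]
grip_width: 0.571
grip_force: 30.0
```

>>> drive_tool(increments="0 0 0 0 0 0 0.4;0 0 0 0 0 0 0.4;0 0 0 0 0 0 0.4")

```text
time: 18.78
tcp_pos: [0.6108, -0.0524, 0.2197]
tcp_rot: [-2.221, -2.22, 0.002]
ft_force: [0.1, -0.4, -2.3]
grip_width: 0.564
grip_force: 30.0
```

>>> drive_tool(increments="0 0.04 0.7 0 0 0 0.4;0 0.04 1.7 0 0 0 0.4;0 0.04 2.7 0 0 0 0.4;0 0.04 3.6 0 0 0 0.4;0 0.04 4.2 0 0 0 0.4;0 0.04 4.6 0 0 0 0.4;0 0.04 4.75 0 0 0 0.4;0 0.04 4.85 0 0 0 0.4;0 0.04 4.95 0 0 0 0.4;0 0.04 4.98 0 0 0 0.4")

```text
time: 19.62
tcp_pos: [0.6133, -0.0521, 0.0722]
tcp_rot: [2.221, 2.22, 0.001]
ft_force: [-0.4, -0.8, -1.2]
grip_width: 0.569
grip_force: 30.0
```

>>> drive_tool(increments="0 0 0.02 0 0 0 0.4;0 0 0.04 0 0 0 0.4;0 0 0.04 0 0 0 0.4")

```text
time: 19.87
tcp_pos: [0.6131, -0.0518, 0.0708]
tcp_rot: [2.221, 2.221, 0.001]
ft_force: [0.7, -0.3, -2.9]
grip_width: 0.564
grip_force: 30.0
```

>>> drive_tool(increments="0 0 0.03 0 0 0 0.4;0 0 0.05 0 0 0 0.4;0 0 0.05 0 0 0 0.4")

```text
time: 20.12
tcp_pos: [0.6134, -0.0519, 0.0701]
tcp_rot: [2.221, 2.221, 0.001]
ft_force: [-2.7, 1.0, 8.1]
grip_width: 0.57
grip_force: 30.0
```

>>> drive_tool(increments="0 0 -0.02 0 0 0 0.4;0 0 -0.02 0 0 0 1;0 0 -0.02 0 0 0 1;0 0 -0.02 0 0 0 1;0 0 -0.02 0 0 0 1;0 0 -0.5 0 0 0 1;0 0 -1.7 0 0 0 1;0 0 -3 0 0 0 1;0 0 -4.3 0 0 0 1;0 0 -5 0 0 0 1")

```text
time: 20.95
tcp_pos: [0.6141, -0.052, 0.2235]
tcp_rot: [2.219, 2.218, 0.005]
ft_force: [-0.4, -0.6, -0.1]
grip_width: 1.0
grip_force: 0.0
```

>>> drive_tool(increments="1.53 -5.77 0 0 0 0 1;1.53 -5.77 0 0 0 0 1;1.53 -5.77 0 0 0 0 1;1.53 -5.77 0 0 0 0 1;1.53 -5.77 0 0 0 0 1;1.53 -5.77 0 0 0 0 1;1.53 -5.77 0 0 0 0 1;1.53 -5.77 0 0 0 0 1;1.53 -5.77 0 0 0 0 1")

```text
time: 21.7
tcp_pos: [0.4409, -0.0063, 0.2188]
tcp_rot: [2.222, 2.221, 0.0]
ft_force: [-0.2, -0.1, 0.1]
grip_width: 0.999
grip_force: 0.0
```

Run:
```python
from h import *
c=camera("scene");W=cloud(c);s=telemetry.state();print(s["tcp_pos"],s["tcp_rot"])
for z in (.02,.05): print(z,fit(W,(.633,.154),.066,z,z+.03),fit(W,(.617,.0525),.060,z,z+.025),fit(W,(.612,-.051),.054,z,z+.025))
c=camera("wrist");W=cloud(c);Q=W.reshape(-1,3)
Q=Q[(np.hypot(*(Q[:,:2]-[.44,-.006]).T)<.05)&(Q[:,2]>.05)&(Q[:,2]<.071)];print(len(Q),((Q.min(0)+Q.max(0))/2).round(4),np.ptp(Q,axis=0))
```

```text
[ 0.44077727 -0.00621642  0.21863335] [-2.22182992e+00 -2.22094199e+00  8.57064680e-05]
0.02 (array([0.6329, 0.1556]), 143) (array([0.6181, 0.0534]), 100) (array([ 0.6138, -0.0502]), 98)
0.05 (array([0.6329, 0.1557]), 150) (array([0.6182, 0.0534]), 117) (array([ 0.6136, -0.0503]), 101)
940 [ 0.439  -0.0075  0.0581] [0.04742862 0.04648808 0.01619232]
```

>>> drive_tool(increments="-0.03 -0.04 1.3 0 0 0 1;-0.03 -0.04 2.6 0 0 0 1;-0.03 -0.04 3.9 0 0 0 1;-0.03 -0.04 5 0 0 0 1;-0.03 -0.04 5.85 0 0 0 1;-0.03 -0.04 5.85 0 0 0 1;-0.03 -0.04 5.85 0 0 0 1;-0.03 -0.04 5.85 0 0 0 0.3;-0.03 -0.04 5.85 0 0 0 0.3;-0.03 -0.04 5.85 0 0 0 0.3", grip_force=18)

```text
time: 22.63
tcp_pos: [0.4396, -0.007, 0.0448]
tcp_rot: [2.22, 2.22, 0.003]
ft_force: [-0.5, -0.4, 0.1]
grip_width: 0.836
grip_force: 0.0
```

>>> drive_tool(increments="0 0 0 0 0 0 0.3;0 0 0 0 0 0 0.3;0 0 0 0 0 0 0.3;0 0 0 0 0 0 0.3;0 0 0 0 0 0 0.3;0 0 0 0 0 0 0.3;0 0 0 0 0 0 0.3;0 0 0 0 0 0 0.3")

```text
time: 23.3
tcp_pos: [0.4389, -0.0069, 0.0435]
tcp_rot: [2.221, 2.221, 0.0]
ft_force: [0.8, -0.3, 3.3]
grip_width: 0.504
grip_force: 18.0
```

>>> drive_tool(increments="0 0 -0.5 0 0 0 0.3;0 0 -1.5 0 0 0 0.3;0 0 -2.5 0 0 0 0.3;0 0 -3.5 0 0 0 0.3;0 0 -4.5 0 0 0 0.3;0 0 -5.3 0 0 0 0.3;0 0 -5.3 0 0 0 0.3", grip_force=25)

```text
time: 23.88
tcp_pos: [0.4403, -0.007, 0.2062]
tcp_rot: [2.218, 2.218, 0.006]
ft_force: [0.9, -0.4, -0.9]
grip_width: 0.499
grip_force: 25.0
```

>>> drive_tool(increments="-0.4 0.5 0 0 0 0 0.3;-1.1 1.3 0 0 0 0 0.3;-1.9 2.2 0 0 0 0 0.3;-2.7 3.1 0 0 0 0 0.3;-3.5 4 0 0 0 0 0.3;-4.3 4.9 0 0 0 0 0.3;-4.77 5.49 0 0 0 0 0.3;-4.77 5.49 0 0 0 0 0.3;-4.77 5.49 0 0 0 0 0.3;-4.77 5.49 0 0 0 0 0.3")

```text
time: 24.72
tcp_pos: [0.6023, -0.1493, 0.2011]
tcp_rot: [-2.22, -2.22, 0.002]
ft_force: [-0.6, 0.6, -0.8]
grip_width: 0.498
grip_force: 25.0
```

>>> drive_tool(increments="-0.02 0.02 0.7 0 0 0 0.3;-0.02 0.02 1.7 0 0 0 0.3;-0.02 0.02 2.7 0 0 0 0.3;-0.02 0.02 3.6 0 0 0 0.3;-0.02 0.02 4.2 0 0 0 0.3;-0.02 0.02 4.6 0 0 0 0.3;-0.02 0.02 4.75 0 0 0 0.3;-0.02 0.02 4.85 0 0 0 0.3;-0.02 0.02 4.95 0 0 0 0.3;-0.02 0.02 4.98 0 0 0 0.3")

```text
time: 25.55
tcp_pos: [0.6043, -0.1506, 0.0536]
tcp_rot: [2.221, 2.221, 0.001]
ft_force: [0.0, -0.1, -1.9]
grip_width: 0.501
grip_force: 25.0
```

>>> drive_tool(increments="0 0 0.03 0 0 0 0.3;0 0 0.06 0 0 0 0.3;0 0 0.06 0 0 0 0.3")

```text
time: 25.8
tcp_pos: [0.6042, -0.1507, 0.0516]
tcp_rot: [2.221, 2.221, 0.001]
ft_force: [1.0, 0.5, -0.1]
grip_width: 0.499
grip_force: 25.0
```

>>> drive_tool(increments="0 0 0.03 0 0 0 0.3;0 0 0.03 0 0 0 0.3;0 0 0.03 0 0 0 0.3")

```text
time: 26.05
tcp_pos: [0.6044, -0.1507, 0.0514]
tcp_rot: [2.221, 2.221, 0.001]
ft_force: [-2.1, 0.9, 7.9]
grip_width: 0.499
grip_force: 25.0
```

>>> drive_tool(increments="0 0 -0.02 0 0 0 0.3;0 0 -0.02 0 0 0 1;0 0 -0.02 0 0 0 1;0 0 -0.02 0 0 0 1;0 0 -0.02 0 0 0 1;0 0 -0.02 0 0 0 1;0 0 -1.2 0 0 0 1;0 0 -2.5 0 0 0 1;0 0 -3.8 0 0 0 1;0 0 -5 0 0 0 1")

```text
time: 26.88
tcp_pos: [0.6038, -0.1505, 0.2024]
tcp_rot: [2.221, 2.221, 0.0]
ft_force: [0.4, 0.1, -0.7]
grip_width: 0.994
grip_force: 0.0
```

>>> drive_tool(increments="0 -7 -1 0 0 0 1;0 -7 -1 0 0 0 1;0 -7 -1 0 0 0 1;0 -7 -1 0 0 0 1;0 -7 -1 0 0 0 1;0 -7 -1 0 0 0 1;0 -7 -1 0 0 0 1;0 -7 -1 0 0 0 1;0 -7 -1 0 0 0 1")

```text
time: 27.63
tcp_pos: [0.3949, -0.1507, 0.2302]
tcp_rot: [2.221, 2.221, 0.0]
ft_force: [0.2, -0.2, 0.2]
grip_width: 1.002
grip_force: 0.0
```

Run:
```python
from h import *
c=camera("scene");W=cloud(c);cv2.imwrite("pics/f.png",cv2.resize(c["frame"][130:300,130:400,::-1],None,fx=2.9,fy=2.9))
for g,D in (((.633,.154),.066),((.617,.0525),.060),((.612,-.051),.054),((.6035,-.15),.048)):
    print(D,fit(W,g,D,.02,.05),fit(W,g,D,.04,.062))
    Q=W.reshape(-1,3);Q=Q[np.hypot(*(Q[:,:2]-g).T)<.02];print(np.percentile(Q[:,2],[50,90]).round(3))
print("cups",W[190,336])
```

```text
0.066 (array([0.6329, 0.1557]), 141) (array([0.6329, 0.1557]), 100)
[0.147 0.159]
0.06 (array([0.6183, 0.0534]), 126) (array([0.6183, 0.0534]), 93)
[0.122 0.134]
0.054 (array([ 0.6138, -0.0499]), 115) (array([ 0.6136, -0.05  ]), 86)
[0.097 0.11 ]
0.048 (array([ 0.6045, -0.1503]), 99) (array([ 0.6042, -0.1502]), 82)
[0.072 0.086]
cups [0.43796976 0.26093313 0.07951742]
```

View pics/f.png

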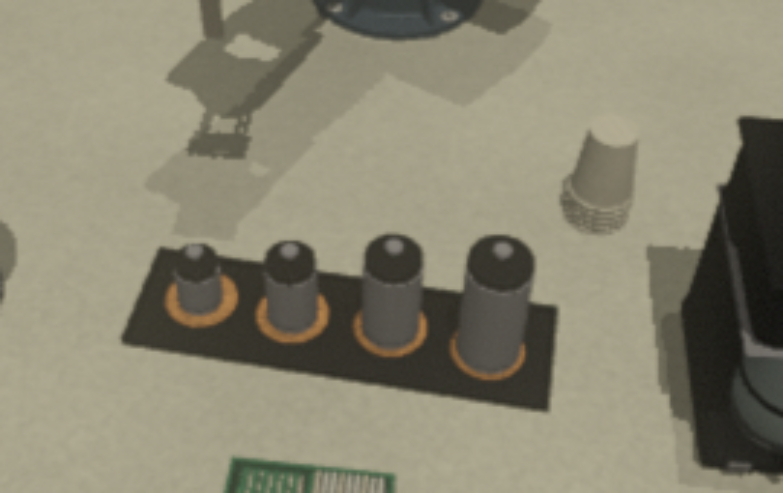

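All four canisters stand upright and centred on their pads, from the 140 at (495,310) next to the coffee maker down to the 65 at (200,280). The cups at (600,175) haven't moved.

```bash
python3 -c "from cell import job_done;print(job_done())"
```

```text
the job is handed in; nothing more can be done
None
```

The job is handed in: the four canisters stand upright on the pads in order 140, 115, 90, 65 mm from the coffee maker, each measured within about 3 mm of its pad's centre, the cups were not disturbed, and it took about 28 s; no verdict came back.

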